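Demould the potted lamp drivers and run them through the keyed test bay

ROBOT

A 6-joint arm with a two-finger parallel gripper is mounted at the origin on the work surface. World frame = base frame: x ahead of the robot, y to its left, z up, the work surface at z = 0. Lengths are in m, angles in rad, forces in N, time in s.
With the tool pointing down it reaches from about 0.35 to 0.975 m from the base axis. Payload 4.9 kg.
Tool frame: the origin (TCP) lies midway between the tips of the shut fingers; the grasp point (between the pads) lies 19 mm behind it; z points along the fingers, y is the line along which they close (so a half turn about z gives the same grasp; the last joint's range is limited). The gripper opens to 85 mm and grips with 20 to 120 N. Pads are 22 mm wide; open, the fingers measure 114 mm over their backs; the gripper's body (76 mm by 85 mm) begins 54 mm behind the grasp point. The pads swing forward as they close: fully open they stand 13 mm farther back than shut.
Start: joints at [-1.301, 0.053, 1.613, -0, 1.476, -0.119], TCP at [0.237, -0.578, 0.231] pointing down, gripper open.
Joint ranges: [-3.01, 3.01], [-1.01, 2.22], [0.06, 2.58], [-1.02, 4.17], [0.09, 2.62], [-3.14, 3.14]. Speed limits (rad/s): [2.57, 2.57, 3.14, 3.14, 3.14, 3.14].

INTERFACE

Orientations are given as a unit quaternion [w, x, y, z].
In Python, from bench import arm gives the robot as it stands. The module is installed in compiled form; this text tells all that it offers. Calls block until the motion is done:
- arm.reach(position, orientation): joint-space move of the TCP to a pose.
- arm.servo_line(position, attitude=None, v=0.15, guard=None): straight line of the TCP; attitude=None keeps the orientation; v is the mean speed in m/s. With guard (N) it stops when the force on the tool has changed by that much, and returns True; else False.
- arm.set_joints(angles): joint-space move.
- arm.move_gripper(opening, grip_force=None): opening from 0.0 (shut) to 1.0 (fully open); grip_force is the grip in N (None keeps the last); returns when the fingers have stopped.
- arm.hold(seconds).
- arm.solve_ik(position, orientation): joint angles nearest the present ones, or None.
- arm.sense(): the state.
- arm.capture(name): name is "side" or "top" or "wrist"; returns the picture (480x640x3 uint8, red, green, blue); there is no depth.
- arm.camera_model(name): a dict with "mtx" (3x3 intrinsics, pixels), "R" (3x3) and "t" (3): a world point X has camera coordinates R X + t. Camera axes: x right, y down, z forward; pixel columns grow to the right and rows downward; lengths in m; the calibration is good to about 2 mm. A picture is of the moment at which its call begins: read the wrist's pose just before it. camera_model takes no time and is no camera call; for the wrist camera it gives the pose at the moment of the call.
A pose or a line that the arm cannot do raises arm.Unreachable and nothing moves.
- arm.job_done(): hands the job in; it is judged then, once.
Trained networks look in the newest picture that a camera, given by its name, has taken for a name from the list of things; names that differ only in an ending like _2 or _b are one class to them, and where a whole thing is asked for, a point or a joint stands for the part that bears it (a point fixed in the world has none). Each returns a list of dicts, best first, with "confidence" (0 to 1); they miss things now and then, are a little off and sometimes report something else, mostly with a low value. They report only what shows in the picture. A call takes as long as a camera call. They do not tell look-alikes from the thing itself.
- arm.silhouettes(thing, camera): "mask" (480x640 bool, what is visible of it).
- arm.spot_point(thing, camera): "xyz" ([x, y, z] in m, in the coordinates of the camera as it stood for that picture, good to about 4 mm: a listed point, or the origin of a listed thing).
The state is a dict: "clock": time; "joint_positions": joint angles; "dq": joint speeds; "tau": joint torques, N m; "tool_pos": TCP position; "tcp_rot": TCP orientation; "force": force on the tool from outside, world axes, zero at the start; "wrist_torque": the same for the moment, N m; "gripper_width": opening from 0.0 (shut) to 1.0 (fully open); "gripper_force": force on a finger pad.
Only numpy, scipy, OpenCV 4.12 (cv2) and the standard library are available. Lean on these libraries where they do the work, as an engineer would, in place of code of your own. Each camera call takes 0.05 s, during which the arm holds its last target. There are 200 camera calls.

TASK

Lift every potted driver block (grey with a green terminal strip) out of the casting moulds and set it down, not dropped, flat and strip up in a pocket of its own in the red carrier, then roll the loaded carrier along the roller track until it is fully home against the end stop of the yellow test bay. With the carrier home, take the orange key from its blue rest, push it fully into the key switch on the grey console, turn it clockwise a full quarter turn to the red test mark, keep it there for at least three seconds, turn it back to off, pull it out and put it back upright, fully down in its rest. Only then roll the carrier back out until it is clear of the yellow bay and still on the rollers; some cavities may be empty, and leave the tools and parts lying around alone.

Things in the scene. Friction and masses are not known exactly. Their poses are not given: they have to be found in the camera images.
- block_1: a potted lamp driver block as it lies in its mould cavity (absent in some starts): grey resin body 44 x 70 x 28 mm (x, y, z) with a green terminal strip 18 x 56 x 25 mm (x, y, z) standing on the middle of its top, overall 53 mm high, about 150 g. Origin at the centre of its underside, z up, long axis y. Pinch the strip across x
- block_2: a potted lamp driver block as it lies in its mould cavity (absent in some starts): grey resin body 44 x 70 x 28 mm (x, y, z) with a green terminal strip 18 x 56 x 25 mm (x, y, z) standing on the middle of its top, overall 53 mm high, about 150 g. Origin at the centre of its underside, z up, long axis y. Pinch the strip across x
- block_3: a potted lamp driver block as it lies in its mould cavity (absent in some starts): grey resin body 44 x 70 x 28 mm (x, y, z) with a green terminal strip 18 x 56 x 25 mm (x, y, z) standing on the middle of its top, overall 53 mm high, about 150 g. Origin at the centre of its underside, z up, long axis y. Pinch the strip across x
- block_4: a potted lamp driver block as it lies in its mould cavity (absent in some starts): grey resin body 44 x 70 x 28 mm (x, y, z) with a green terminal strip 18 x 56 x 25 mm (x, y, z) standing on the middle of its top, overall 53 mm high, about 150 g. Origin at the centre of its underside, z up, long axis y. Pinch the strip across x
- mould_a: aluminium casting mould, fixed, 76 x 190 x 40 mm (x, y, z), origin at the centre of its underside. Two open cavities 48 x 74 mm (x, y), 28 mm deep, at y -46 and +46 mm: a block's resin lies flush with the mould's top, its green strip stands out, with 2 mm of play all round; lift straight up over 30 mm
- mould_b: a second mould exactly like mould_a
- carrier: red plastic carrier, loose on the rollers: outside 126 x 182 x 34 mm (x, y, z), 350 g, walls, dividers, floor 5 mm thick. Origin at the centre of its underside. Four pockets 55 x 83 mm (x, y), at x -30, +30, y -44, +44 mm, floor 5 mm above the origin. Its +y end enters the bay; at its -y end an upright black handle plate 50 x 16 mm (x, y) at y -128 mm, z 14 to 76 mm, pinched across y
- track: fixed roller track along its own y; origin on the table. Free rollers with slight drag (a few N; a carrier stays where left), tops 60 mm above the table, y -370 to +155 mm. Side guides to 75 mm above the table, 158 mm over their outsides, 4 mm play each side. The last 200 mm are the test bay: yellow cheeks to 105 mm height, grey end stop, its face at y +166 mm, 14 mm thick
- bay_home (a point): point on the roller tops, 60 mm above the table, where the carrier's origin is when the carrier stands against the end stop; axes as the track's, y pointing into the bay
- key: orange-handled switch key, loose, 81 mm long, 110 g, upright in its rest. Origin at the blade's tip, z up along the key. Flat steel blade 20 x 6 mm (x, y), 30 mm long, last 5 mm tapered; steel collar 34 x 24 mm at z 30 to 35 mm; flat handle 46 x 18 mm (x, y) at z 35 to 81 mm, pinched across y with 30 N or so. Works either way round
- rest: blue key rest, a loose steel block of about 800 g, 75 x 60 x 45 mm (x, y, z), origin at the centre of its underside, with one slot in its top
- rest_mouth (a point): centre of the rest's slot at its top face, 45 mm above the rest's underside; slot 23 mm along x, 9 mm along y, 38 mm deep
- rest_seat (a point): where the key's origin (blade tip) is when the key is fully down in the rest, collar on the rest's top: 30 mm below rest_mouth
- lock_mouth (a point): centre of the key slot in the brass cylinder on top of the console, 89 mm above the table; slot 22.4 mm along this point's x and 8.2 mm along its y, turning with the cylinder, 36 mm deep, plain edges. Off: slot along the console's x
- lock_seat (a point): where the key's origin (blade tip) is when the key is fully in, collar on the cylinder's face: 30 mm below lock_mouth
- lock (a joint): turn of the cylinder in rad, clockwise seen from above: 0 off (as it starts), 1.57 test (stop at both ends). Stays where it is left (about 0.05 N m of friction). The key has some 0.1 rad of play in the slot each way, so the handle must be turned a little beyond
- console: fixed grey test console 150 x 125 x 85 mm (x, y, z), origin at the centre of its underside; the key cylinder's axis is at x = -25 mm, y = 0. Low lamps (10 mm high) on the +x part of the top
- screwdriver_a: red screwdriver lying on the table beside the console, leave alone
- screwdriver_b: red screwdriver lying beyond the moulds, leave alone
- tape: yellow roll of tape, 72 mm across, 19 mm high, leave alone
- switch: grey and white surface switch, 72 x 72 x 51 mm, leave alone
- lid: white junction box lid, 110 x 110 x 16 mm, leave alone
- stripper: yellow wire stripper, 130 mm long, leave alone
- conduit: white conduit offcut with two clips, 180 mm long, leave alone
Mind the look-alikes: they are no part of the job. Of the things shaped like the rest, the blue one is meant.

How it is judged:
On the way, in this order (a step that is already met when the one before it is completed fails the run):
1. every block lies flat, strip up, in the carrier's pockets (x of block_1 in the frame of carrier between -0.055 and 0.055 m and y of block_1 in the frame of carrier between -0.083 and 0.083 m and z of block_1 in the frame of carrier between -0.005 and 0.012 m and angle between each of block_1, block_2, block_3, block_4's own z axis and vertical below 0.12 rad and x of block_2 in the frame of carrier between -0.055 and 0.055 m and y of block_2 in the frame of carrier between -0.083 and 0.083 m and z of block_2 in the frame of carrier between -0.005 and 0.012 m and x of block_3 in the frame of carrier between -0.055 and 0.055 m and y of block_3 in the frame of carrier between -0.083 and 0.083 m and z of block_3 in the frame of carrier between -0.005 and 0.012 m and x of block_4 in the frame of carrier between -0.055 and 0.055 m and y of block_4 in the frame of carrier between -0.083 and 0.083 m and z of block_4 in the frame of carrier between -0.005 and 0.012 m and angle between carrier's own z axis and vertical below 0.1 rad), for 0.2 s.
2. the loaded carrier is home against the stop of the test bay (all of step 1 and y of carrier in the frame of bay_home above -0.008 m and z of carrier in the frame of bay_home between -0.01 and 0.01 m and x of carrier in the frame of bay_home between -0.015 and 0.015 m), for 0.2 s.
3. with the loaded carrier home, the key is fully in the switch and holds it at test (1.35 rad or more) for close on three seconds (all of step 2 and distance between key and lock_seat below 0.008 m and angle between key's own z axis and vertical below 0.12 rad and value of joint lock above 1.35 rad), for 2.7 s.
4. the switch is back at off and the key fully down in its rest, the carrier still in the bay (value of joint lock below 0.2 rad and distance between key and rest_seat below 0.008 m and angle between key's own z axis and vertical below 0.12 rad and angle between rest's own z axis and vertical below 0.1 rad and y of carrier in the frame of bay_home above -0.15 m), for 0.2 s.
At the end, for the whole second after the job is handed in: Every block flat in the carrier (within 7 mm of a pocket floor, tilt under 0.12 rad), the carrier on the rollers 185 mm or more back from bay_home, the switch off (under 0.2 rad), the key upright and fully down in its rest (tip within 8 mm of rest_seat), all at rest (all of step 1 and y of carrier in the frame of bay_home below -0.185 m and z of carrier in the frame of bay_home between -0.01 and 0.01 m and x of carrier in the frame of bay_home between -0.015 and 0.015 m and value of joint lock below 0.2 rad and distance between key and rest_seat below 0.008 m and angle between key's own z axis and vertical below 0.12 rad and angle between rest's own z axis and vertical below 0.1 rad and linear speed of each of block_1, block_2, block_3, block_4, carrier, key below 0.03 m/s); the robot touches nothing.
It fails at once if a tool or part lying around is moved by more than 4 cm (distance of any of screwdriver_a, screwdriver_b, tape, switch, lid, stripper, conduit from where it was at the start of the episode above 0.04 m).
It fails at once if a block is dropped or thrown (faster than 1 m/s out of the grip) ((linear speed of block_1 above 1 m/s and contact force between the fingers and block_1 below 0.2 N) or (linear speed of block_2 above 1 m/s and contact force between the fingers and block_2 below 0.2 N) or (linear speed of block_3 above 1 m/s and contact force between the fingers and block_3 below 0.2 N) or (linear speed of block_4 above 1 m/s and contact force between the fingers and block_4 below 0.2 N)).
Of block_1, block_2, block_3, block_4 only 2 to 4 are there at a start; the rules pass over those that are not, and their reading is None.
At some moment in a run one of carrier, rest may be knocked a few centimetres aside while the robot is not near it.
It also fails if it takes over 210 s, if anything falls off the work surface, if the arm or the gripper's body presses on something with over 40 N, if the wrist force passes 120 N, or if a joint passes its speed limit or range.

## Working session

There is one attempt and no reset: what is moved stays moved. The work goes in short steps, each a Python script; the robot and the scene stay as the last script left them, time stands still between calls to the robot, and variables do not carry over. Pictures are saved under pics/ and viewed, at most 14 in all, crops included, and the job is handed in when it is done.

```bash
mkdir -p pics
cat > h.py <<'E'
import numpy as np, cv2
from bench import arm
def save(n,im): cv2.imwrite(f'pics/{n}.png',im[:,:,::-1])
def world(p,cam):
    m=arm.camera_model(cam); R=np.array(m['R']);t=np.array(m['t'])
    return R.T@(np.array(p)-t)
def px(X,cam):
    m=arm.camera_model(cam); c=np.array(m['R'])@np.array(X)+np.array(m['t']); u=np.array(m['mtx'])@c; return u[:2]/u[2]
def ray(uv,z,cam):
    m=arm.camera_model(cam); R=np.array(m['R']);C=-R.T@np.array(m['t'])
    d=R.T@np.linalg.inv(m['mtx'])@[uv[0],uv[1],1]; return C+d*(z-C[2])/d[2]
def maskrect(mask,z,cam):
    c=max(cv2.findContours(mask.astype(np.uint8),0,1)[0],key=cv2.contourArea)[:,0]
    P=np.array([ray(p,z,cam)[:2] for p in c])
    (x,y),(w,h),a=cv2.minAreaRect((P*1000).astype(np.float32)); return np.round([x,y,w,h,a],1)
E
python3 - <<'E'
from h import *
print(arm.sense())
for c in('top','side'):
    save(c+'0',arm.capture(c))
    m=arm.camera_model(c);print(c,m)
    for th in ['block_1','mould_a','carrier','track','bay_home','key','rest','rest_mouth','rest_seat','lock_mouth','console']:
        for d in arm.spot_point(th,c):
            w=world(d['xyz'],c);print(th,round(d['confidence'],2),w.round(3),px(w,c).round())
E
```

```text
{'clock': 0.0, 'joint_positions': array([-1.30101661e+00,  5.33358697e-02,  1.61429919e+00, -4.27668246e-07,
        1.47601163e+00, -1.19003182e-01]), 'dq': array([ 1.94978818e-03,  1.49081880e-03,  1.63399787e-04, -8.54043459e-04,
       -1.39576441e-03,  6.15301307e-06]), 'tau': array([ 7.38995241e-04, -3.93690526e+01, -3.70172310e+01,  4.92860852e-05,
        7.07619387e-03, -4.45878044e-06]), 'tool_pos': array([ 0.23674379, -0.57774763,  0.23007294]), 'tcp_rot': array([-1.02408601e-03,  9.81164883e-01,  1.93169401e-01, -7.75641246e-05]), 'force': array([-0.23096775, -0.01630438, -0.50382752]), 'wrist_torque': array([-0.01757541, -0.00959129,  0.01333892]), 'gripper_force': 0.0, 'gripper_width': 0.9974627203650206}
top {'mtx': array([[558.98325916,   0.        , 318.13386571],
       [  0.        , 558.98325916, 233.41394805],
       [  0.        ,   0.        ,   1.        ]]), 'R': array([[-0.02837647, -0.9995922 ,  0.00319554],
       [-0.99193611,  0.02776381, -0.12366053],
       [ 0.12352138, -0.00667882, -0.99231944]]), 't': array([0.0211429 , 0.53329548, 1.38033933])}
blo
[... 1713 characters left out ...]
25 [ 0.642 -0.     0.001] [272. 258.]
rest 0.84 [0.79  0.155 0.   ] [198. 295.]
rest 0.65 [ 0.644  0.193 -0.   ] [260. 310.]
rest_mouth 0.85 [0.644 0.194 0.044] [259. 295.]
rest_mouth 0.8 [0.789 0.153 0.049] [196. 278.]
rest_mouth 0.72 [ 0.439  0.521 -0.003] [356. 455.]
rest_mouth 0.4 [0.462 0.06  0.058] [345. 257.]
rest_mouth 0.35 [ 0.673  0.37  -0.001] [230. 373.]
rest_seat 0.78 [0.785 0.151 0.013] [200. 290.]
rest_seat 0.7 [0.642 0.188 0.015] [260. 303.]
rest_seat 0.57 [ 0.626 -0.442  0.004] [295. 177.]
lock_mouth 0.83 [0.435 0.325 0.089] [360. 328.]
console 0.85 [ 0.463  0.318 -0.003] [342. 359.]
console 0.39 [ 0.643 -0.001  0.003] [272. 257.]
console 0.36 [0.644 0.191 0.013] [259. 305.]
```

View pics/top0.png

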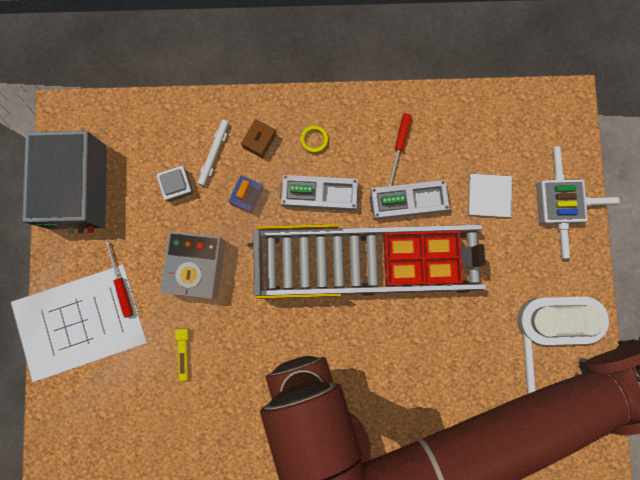

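View pics/side0.png

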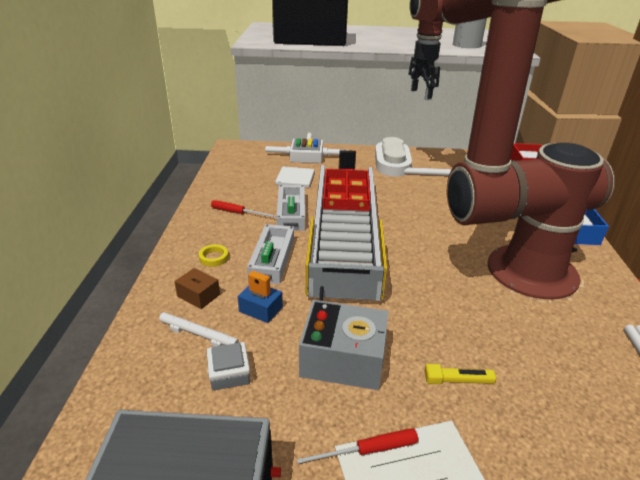

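Top view: the block strips show at about (301,188) and (393,200), the carrier at (422,258) with its handle at (473,256), and the console cylinder at (188,275). There are two rest look-alikes: brown at (259,138), empty, and blue at (246,193), holding the orange key. The blue one fits. I'll confirm it with a wrist crop.

```bash
cat >> h.py <<'E'
def Q(th): return [0,np.cos(th/2),np.sin(th/2),0]
def go(x,y,z,th): arm.reach([x,y,z],Q(th))
def look(names,n=None,cam='wrist'):
    m=arm.capture(cam)
    if n: save(n,m)
    for th in names:
        for d in arm.spot_point(th,cam):
            if d['confidence']>.4:
                w=world(d['xyz'],cam);print(th,round(d['confidence'],2),w.round(4),px(w,cam).round())
    return m
E
python3 - <<'E'
from h import *
ims=[]
for n,(x,y,names) in enumerate([(0.50,-0.20,['block_1','mould_a','carrier']),(0.53,0.03,['block_1','mould_a','track','bay_home']),(0.52,0.22,['key','rest','rest_mouth','lock_mouth','console'])]):
    go(x,y,0.36,np.pi/2); print(n,arm.sense()['joint_positions'].round(2))
    ims.append(look(names)); np.save(f'pics/w{n}.npy',ims[-1]); m=arm.camera_model('wrist'); np.savez(f'pics/m{n}',**m)
    print(m['R'].round(2).tolist(),(-np.array(m['R']).T@m['t']).round(3))
g=np.vstack([np.hstack(ims[:2]),np.hstack([ims[2],ims[2]*0])]);save('wr',cv2.resize(g,(800,600),interpolation=cv2.INTER_AREA))
print(arm.sense()['clock'])
E
```

```text
0 [-0.52 -0.2   1.64 -0.    1.7  -0.52]
block_1 0.87 [ 0.6132 -0.183   0.0146] [411. 174.]
mould_a 0.94 [ 0.6406 -0.0041  0.0023] [441.  20.]
mould_a 0.7 [ 6.175e-01 -2.281e-01  3.000e-04] [409. 206.]
carrier 0.91 [ 0.4603 -0.246   0.0601] [290. 231.]
[[1.0, -0.0, -0.0], [-0.0, -0.96, 0.28], [-0.0, -0.28, -0.96]] [ 0.499 -0.128  0.502]
1 [-0.08 -0.22  1.66 -0.    1.7  -0.08]
block_1 0.97 [ 0.6105 -0.1838  0.0151] [377. 333.]
block_1 0.81 [0.6457 0.0503 0.0113] [411. 170.]
block_1 0.47 [0.6454 0.1923 0.0478] [428.  42.]
mould_a 0.89 [ 0.6214 -0.2262  0.0019] [382. 353.]
mould_a 0.72 [ 6.419e-01 -6.000e-04  2.800e-03] [405. 208.]
track 0.68 [ 0.4614 -0.0194  0.002 ] [272. 222.]
bay_home 0.85 [0.4594 0.0613 0.0608] [261. 166.]
[[1.0, -0.0, 0.0], [-0.0, -0.96, 0.29], [0.0, -0.29, -0.96]] [0.529 0.102 0.503]
2 [ 0.27 -0.13  1.58 -0.    1.69  0.27]
key 0.55 [0.6389 0.1927 0.019 ] [412. 208.]
rest 0.61 [ 6.422e-01  1.888e-01 -1.000e-04] [411. 208.]
rest 0.6 [0.6382 0.1908 0.0165] [411. 209.]
rest_mouth 0.79 [0.6458 0.1932 0.0468] [423. 212.]
rest_mouth 0.77 [0.7871 0.1538 0.047 ] [532. 242.]
lock_mouth 0.65 [0.4403 0.3228 0.0914] [244.  98.]
console 0.95 [4.549e-01 3.206e-01 3.000e-04] [270. 106.]
console 0.69 [0.6752 0.3706 0.0036] [449.  61.]
[[1.0, -0.0, 0.0], [-0.0, -0.96, 0.29], [0.0, -0.29, -0.96]] [0.519 0.292 0.503]
5.4
```

View pics/wr.png

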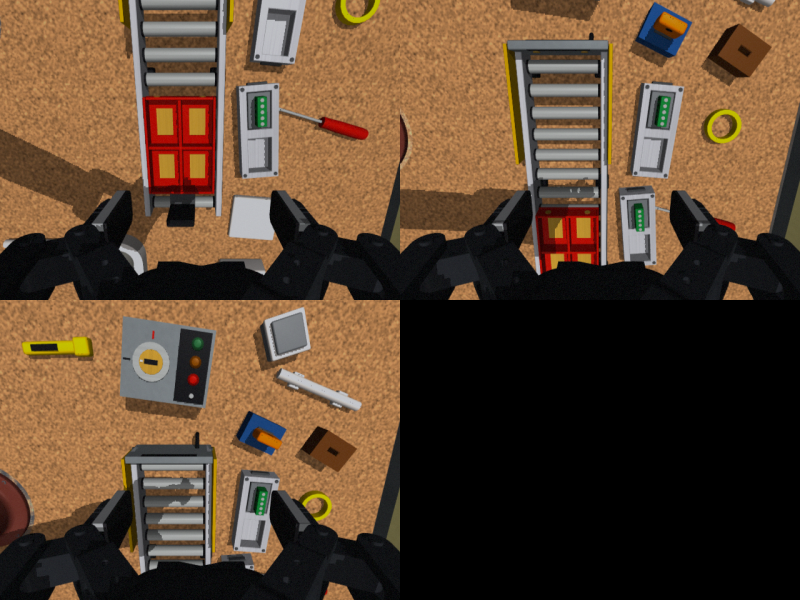

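Wrist view: the blue rest holding the orange key is at tile pixel (262,433) and the empty brown look-alike is at (330,448). The blue one is confirmed as mine. Next I'll measure yaws from colour segments.

```bash
cat > seg.py <<'E'
from h import *
def seg(im,m,lo,hi,z,near,rad=60,all=False):
    """rect (mm) of colour region near expected world xy; (cx,cy,long,short,yaw deg of long side)"""
    R=np.array(m['R']);t=np.array(m['t']);K=np.array(m['mtx']);C=-R.T@t
    hsv=cv2.cvtColor(im,cv2.COLOR_RGB2HSV); k=cv2.inRange(hsv,lo,hi)
    v,u=np.nonzero(k); d=(R.T@np.linalg.inv(K)@np.stack([u,v,np.ones_like(u)])).T
    P=(C+d*((z-C[2])/d[:,2])[:,None])[:,:2]*1000
    P=P[np.hypot(*(P-np.array(near)*1000).T)<rad]
    if len(P)<20: return None
    (x,y),(w,h),a=cv2.minAreaRect(P.astype(np.float32))
    if w<h: w,h,a=h,w,a+90
    return np.round([x,y,w,h,(a+90)%180-90],1),len(P)
G=((50,90,40),(85,255,255)); O=((8,200,100),(16,255,255)); B=((105,130,50),(125,255,255)); RED=((0,200,60),(6,255,255))
E
python3 - <<'E'
from seg import *
L=lambda n:(np.load(f'pics/w{n}.npy'),dict(np.load(f'pics/m{n}.npz')))
for n,near in((0,(.612,-.183)),(1,(.612,-.183)),(1,(.646,.049)),(2,(.646,.049))): print('green',n,seg(*L(n),*G,.065,near))
for n in(0,1): print('carrier',n,seg(*L(n),*RED,.094,(.46,-.243),130))
for n in(1,2): print('key',n,seg(*L(n),*O,.096,(.643,.19),60),'rest',seg(*L(n),*B,.045,(.643,.19),60))
im,m=L(2);c=cv2.resize(im[20:180,180:360],None,fx=3.5,fy=3.5,interpolation=cv2.INTER_CUBIC);save('con',c)
E
```

```text
green 0 (array([ 608.9, -182.5,   57.5,   21.8,  -85.5]), 635)
green 1 (array([ 609.9, -176.7,   67.8,   20.2,  -85.8]), 506)
green 1 (array([642.8,  47. ,  56.2,  23.1,  85. ]), 627)
green 2 (array([642.7,  52.1,  64.8,  24.4,  85.1]), 525)
carrier 0 (array([ 461.5, -244.1,  182.8,  125.3,  -90. ]), 11576)
carrier 1 (array([ 461.2, -216.1,  160.3,  124.6,   89.9]), 5020)
key 1 (array([641.3, 187.7,  44.5,  17.2, -24.8]), 309) rest (array([640.2, 185. ,  75.3,  67.1, -24.8]), 2444)
key 2 (array([638. , 192.2,  53.3,  19.7, -26.2]), 405) rest (array([642. , 189.2,  74.9,  59.9, -24.7]), 1923)
```

View pics/con.png

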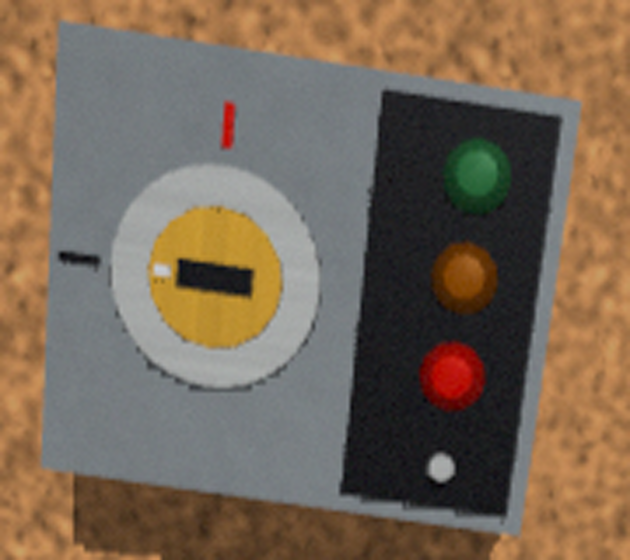

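The console slot centre is at crop (215,278), which is wrist pixel (241,99), with yaw about −8°. The red mark is on the +y side. Now block 1.

```bash
cat > pick.py <<'E'
from seg import *
import sys
D=np.deg2rad
def pick(x,y,yawdeg):
    th=D(90+yawdeg)
    arm.move_gripper(0.5); go(x,y,.14,th)
    print('guard',arm.servo_line([x,y,.042],v=.06,guard=10),arm.sense()['tool_pos'].round(4))
    arm.move_gripper(0,50); s=arm.sense(); print('grip',round(s['gripper_width'],3),s['gripper_force'])
    arm.servo_line([x,y,.11],v=.06); arm.servo_line([x,y,.20],v=.15)
    s=arm.sense();print('lifted',round(s['gripper_width'],3),s['gripper_force'],s['force'].round(1),s['clock'])
    return s['tool_pos']
def carrier():
    im=arm.capture('wrist');m=arm.camera_model('wrist')
    print('seg',seg(im,m,*RED,.094,(.46,-.243),150))
    for d in arm.spot_point('carrier','wrist'): print('net',round(d['confidence'],2),world(d['xyz'],'wrist').round(4))
    return im
E
python3 - <<'E'
from pick import *
pick(.611,-.183,4.5)
go(.50,-.26,.33,D(90)); save('held1',carrier())
E
```

```text
guard False [ 0.6113 -0.1831  0.0425]
grip 0.205 49.546369314193726
lifted 0.195 49.30927813053131 [ 0.9  0.4 -1.7] 11.7583
seg (array([ 465. , -242.6,  181.1,  124.4,  -89.9]), 12487)
net 0.67 [ 0.4656 -0.2413  0.0571]
```

View pics/held1.png

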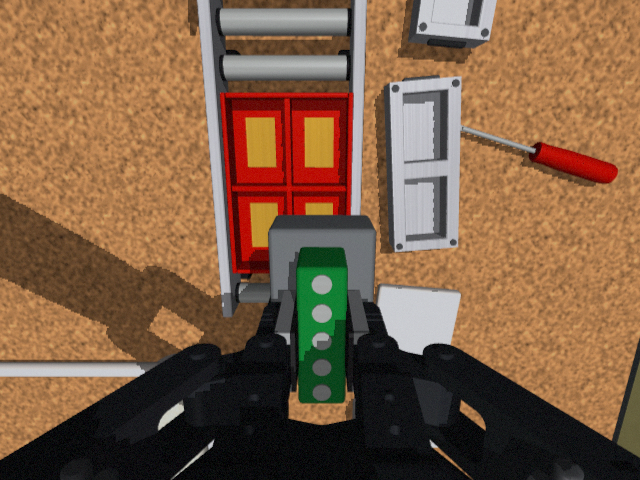

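Block 1 is held straight, with the strip at (322,320). The carrier is visible and empty at (290,180). Placing block 1 in the (-30,+44) pocket, then picking block 2.

```bash
cat >> pick.py <<'E'
def place(x,y):
    go(x,y,.18,D(90)); arm.servo_line([x,y,.112],v=.1)
    print('touch',arm.servo_line([x,y,.094],v=.025,guard=6),arm.sense()['tool_pos'].round(4))
    arm.move_gripper(0.5); arm.servo_line([x,y,.20],v=.12); print(arm.sense()['clock'])
E
python3 - <<'E'
from pick import *
place(.432,-.199)
pick(.645,.048,-5)
go(.50,-.28,.33,D(90)); save('held2',carrier())
E
```

```text
touch True [ 0.4318 -0.1988  0.0953]
16.2417
guard False [0.6454 0.048  0.0425]
grip 0.201 49.22903895378113
lifted 0.198 48.93590033054352 [-0.1 -0.1 -2. ] 21.875
seg (array([ 465.2, -243.1,  181.5,  124.6,  -90. ]), 11999)
```

View pics/held2.png

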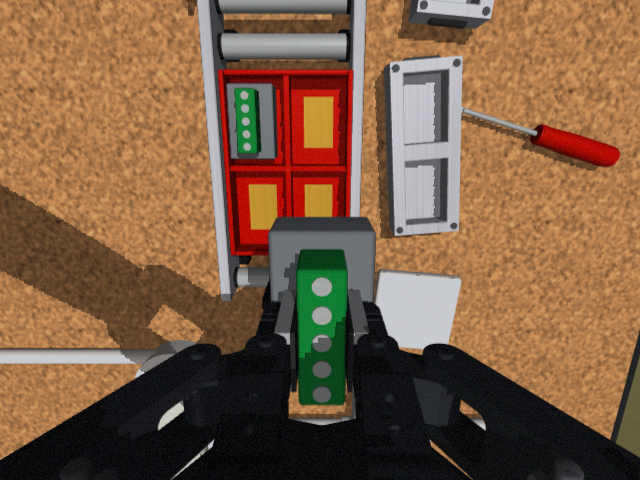

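Block 1 lies flat in its pocket at (250,120), and block 2 is held straight. Placing it in the (+30,−44) pocket, then viewing the handle.

Run:
```python
from pick import *
place(.494,-.287)
arm.move_gripper(0.5)
go(.463,-.40,.33,D(90)); save('load',carrier())
print(arm.solve_ik([.463,-.371,.10],Q(0)),arm.solve_ik([.463,-.371,.10],Q(D(180))))
```

```text
touch True [ 0.4938 -0.2868  0.0953]
26.9167
seg (array([ 4.644e+02, -2.744e+02,  1.246e+02,  1.170e+02,  1.000e-01]), 9825)
net 0.81 [ 0.464  -0.2396  0.0566]
[-8.00921245e-01  9.38982529e-02  1.79749151e+00 -4.44089210e-16
  1.25020289e+00  7.69875081e-01] [-8.00921245e-01  9.38982529e-02  1.79749151e+00 -4.44089210e-16
  1.25020289e+00 -2.37171757e+00]
```

View pics/load.png

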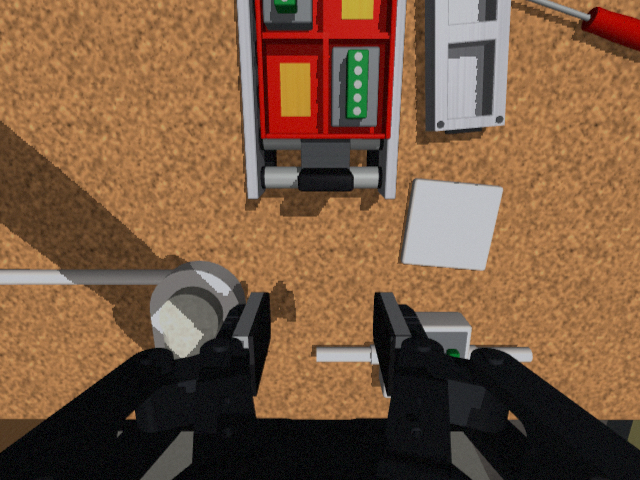

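Both blocks lie flat in their pockets, with the handle top at about (326,178). Gripping the handle and rolling the carrier home.

Run:
```python
from pick import *
print(ray((326,178),.136,'wrist'))
x,y=.463,-.370
go(x,y,.20,0); arm.move_gripper(.5)
print(arm.servo_line([x,y,.102],v=.08,guard=10)); arm.move_gripper(0,40)
s=arm.sense();print(s['gripper_width'],s['tool_pos'],s['force'])
print(arm.servo_line([x,-.10,.102],v=.12,guard=25),arm.sense()['tool_pos'],arm.sense()['force'])
print(arm.servo_line([x,-.05,.102],v=.03,guard=15)); s=arm.sense();print(s['tool_pos'],s['force'],s['clock'])
arm.hold(.3); arm.move_gripper(.5); arm.servo_line([x,s['tool_pos'][1],.20],v=.12)
go(.50,-.02,.36,D(90)); im=look(['carrier','bay_home']);print(seg(im,arm.camera_model('wrist'),*RED,.094,(.46,.06),150)); save('home',im)
```

```text
[ 0.46539081 -0.36597077  0.136     ]
False
0.17746656532817398 [ 0.46329369 -0.37051471  0.10276303] [-0.79966719 -1.21095563  1.44537017]
False [ 0.46323286 -0.09892085  0.10253847] [ 0.3831506  -0.16448148  6.53714931]
True
[ 0.46331984 -0.07006101  0.10282148] [ 0.35657569 -2.34195913  2.09940995] 34.775
carrier 0.68 [0.4638 0.0598 0.055 ] [291. 123.]
(array([465.1,  57.7, 180.6, 124.9, -90. ]), 12000)
```

View pics/home.png

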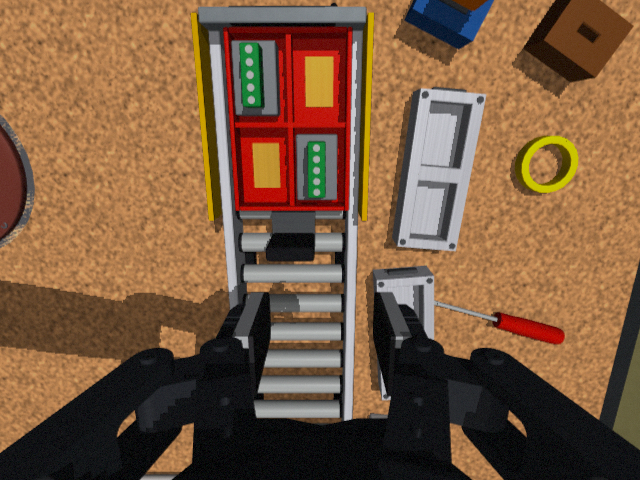

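The carrier is against the grey end stop (row ~25), with both blocks flat at (251,75) and (316,168). The push stopped at tool y = −0.070, which puts the carrier at y ≈ 0.058, home. Next, close views of the key and the lock.

Run:
```python
from pick import *
go(.643,.125,.30,D(90)); a=look(['key','rest','rest_mouth']); m=arm.camera_model('wrist'); np.savez('pics/mk',**m)
print(seg(a,m,*O,.096,(.643,.19),60),seg(a,m,*B,.045,(.643,.19),70))
go(.437,.25,.33,D(90)); b=look(['lock_mouth','console']); m=arm.camera_model('wrist'); 
np.save('pics/b.npy',b)
print('cyl',seg(b,m,(15,120,80),(30,255,255),.089,(.437,.322),30))
u=px([.437,.322,.089],'wrist').astype(int);print(u)
print('slot',seg(b,m,(0,0,0),(179,255,60),.089,(.4375,.322),18))
c=cv2.resize(b[u[1]-60:u[1]+60,u[0]-60:u[0]+60],(400,400));ua=[320,240]
save('kl',np.hstack([cv2.resize(a[u[1]*0+100:400,170:470],(400,400)),c]))
```

```text
key 0.97 [0.6409 0.1918 0.0169] [320. 134.]
rest 0.93 [ 0.7879  0.1538 -0.0009] [445. 167.]
rest 0.79 [0.6427 0.187  0.0029] [321. 138.]
rest_mouth 0.57 [0.6476 0.1943 0.0455] [326. 132.]
rest_mouth 0.56 [0.786  0.155  0.0465] [458. 171.]
rest_mouth 0.47 [0.641  0.1921 0.0174] [320. 134.]
(array([642.5, 188.4,  44.5,  17.5, -25.6]), 393) (array([642.9, 188.4,  74.7,  59.5, -24.9]), 3146)
lock_mouth 0.71 [0.4384 0.3258 0.0921] [323. 125.]
console 0.59 [0.4594 0.3224 0.0014] [340. 129.]
cyl (array([436. , 321.8,  38.2,  38. ,  44.3]), 1107)
[321 129]
slot (array([436.2, 321.8,  21. ,   6.8,  -7.8]), 159)
```

View pics/kl.png

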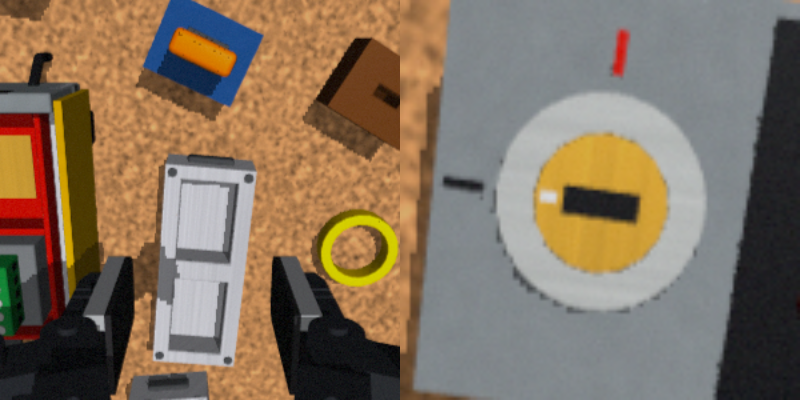

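Left half: the key stands in the blue rest at (203,52), yaw −25°. Right half: the slot is centred at (600,203), yaw −8°. Taking the key and trying a guarded insertion.

```bash
cat > ins.py <<'E'
from pick import *
def insert(x,y,th,ztop,zend,g=6):
    """guarded descent with small offset search in slot frame; offsets mm"""
    c,s=np.cos(th),np.sin(th)
    offs=[(0,0)]+[(a,b) for r in(1,2,3) for a in(-r,0,r) for b in(-r,0,r) if (a,b)!=(0,0)]
    for a,b in offs:
        X,Y=x+(a*c-b*s)/1e3,y+(a*s+b*c)/1e3
        arm.servo_line([X,Y,ztop],Q(th),v=.06); hit=arm.servo_line([X,Y,zend],v=.03,guard=g)
        p=arm.sense();print((a,b),hit,p['tool_pos'].round(4),p['force'].round(1))
        if p['tool_pos'][2]<zend+.006: return X,Y,True
    return X,Y,False
E
python3 - <<'E'
from ins import *
th=D(154.8);x,y=.6425,.1884
arm.move_gripper(.5); go(x,y,.16,th); print(arm.servo_line([x,y,.056],v=.08,guard=8))
arm.move_gripper(0,35); s=arm.sense();print(s['gripper_width'],s['gripper_force'],s['tool_pos'],s['force'])
arm.servo_line([x,y,.11],v=.05); arm.servo_line([x,y,.20],v=.15); arm.hold(.2); s=arm.sense();print(s['gripper_width'],s['force'],s['clock'])
th=D(172.2);x,y=.436,.3218
go(x,y,.20,th); save('keyhold',arm.capture('wrist')); arm.servo_line([x,y,.136],v=.1)
print(insert(x,y,th,.134,.0995),arm.sense()['clock'])
E
```

```text
False
0.19492360684652685 112.6108467578888 [0.64299192 0.18855954 0.05668638] [0.81360179 0.22528618 2.91380025]
0.19471124106053297 [ 0.03167042 -0.65434587 -1.9226699 ] 45.425
(0, 0) True [0.4358 0.3217 0.1006] [-0.9 -0.6  5.3]
(np.float64(0.436), np.float64(0.3218), True) 48.525
```

The key went in on the first try and sits on its collar. Checking the carrier is still home, then turning.

Run:
```python
from ins import *
def car():
    im=arm.capture('top'); return seg(im,arm.camera_model('top'),*RED,.094,(.46,.06),130)
print(car())
x,y=.436,.3218; z=.1003
def turn(a,b):
    for d in np.linspace(a,b,10)[1:]: arm.reach([x,y,z],Q(D(d)))
    s=arm.sense();print(s['tool_pos'].round(4),s['force'].round(1),s['wrist_torque'].round(2),s['clock'],s['gripper_width'])
turn(172.2,172.2-97)
save('test',arm.capture('wrist'))
arm.hold(4.0); print(car(),arm.sense()['clock'])
```

```text
(array([463.7,  56.5, 178.2, 124.6,  89.1]), 1682)
[0.4371 0.3215 0.1006] [5.6 1.7 0.8] [ 0.28 -0.98  0.08] 51.275 0.1966017162666345
(array([463.9,  56.8, 179.3, 123.8,  89.9]), 1702) 55.375
```

View pics/test.png

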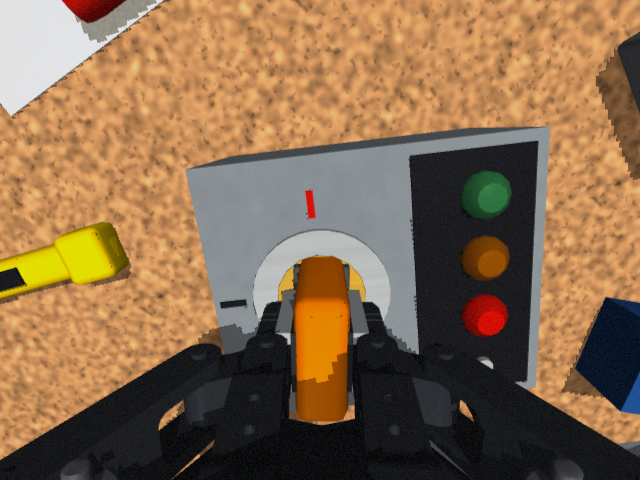

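The handle points toward the red mark at (310,204) and the carrier is still home. I'll turn a few degrees more against the stop and hold, then turn back to off, pull the key out and check.

Run:
```python
from ins import *
x,y=.436,.3218; z=.1003
def turn(a,b,n=10):
    for d in np.linspace(a,b,n)[1:]: arm.reach([x,y,z],Q(D(d)))
    s=arm.sense();print(s['tool_pos'].round(4),s['force'].round(1),s['wrist_torque'].round(2),s['clock'])
turn(75.2,72.2,2); arm.hold(3.2)
turn(72.2,179.2); turn(179.2,172.2,2)
arm.servo_line([x,y,.14],v=.04); arm.servo_line([x,y,.22],v=.12)
s=arm.sense();print(s['gripper_width'],s['force'].round(1))
go(.437,.24,.36,D(90)); b=arm.capture('wrist');m=arm.camera_model('wrist')
print('slot',seg(b,m,(0,0,0),(179,255,60),.089,(.436,.322),18)); save('off',b)
go(.643,.10,.33,D(90)); a=look(['rest_mouth','rest']);m=arm.camera_model('wrist')
print('rest',seg(a,m,*B,.045,(.643,.19),80),'slot',seg(a,m,(0,0,0),(179,255,45),.045,(.643,.189),20)); save('rest',a)
print(arm.sense()['clock'])
```

```text
[0.4371 0.3213 0.1007] [4.4 0.5 1.1] [ 0.18 -1.04  0.41] 55.625
[0.4359 0.3221 0.1006] [2.1 3.1 4.3] [ 0.62 -0.45 -0.01] 61.675
[0.4357 0.3214 0.1006] [1.3 0.4 6. ] [ 0.11 -0.26 -0.05] 61.925
0.1940989538182242 [ 0.2  0.4 -1.5]
slot (array([435.9, 322.1,  20.9,   6.8,  -7.7]), 137)
rest_mouth 0.85 [0.6458 0.1946 0.0441] [325. 110.]
rest_mouth 0.81 [0.787  0.1556 0.0465] [453. 148.]
rest 0.88 [6.427e-01 1.897e-01 5.000e-04] [322. 116.]
rest 0.76 [0.7867 0.1511 0.0031] [440. 150.]
rest (array([642.3, 189.1,  74.5,  59.5, -24.9]), 3948) slot None
66.2417
```

View pics/rest.png

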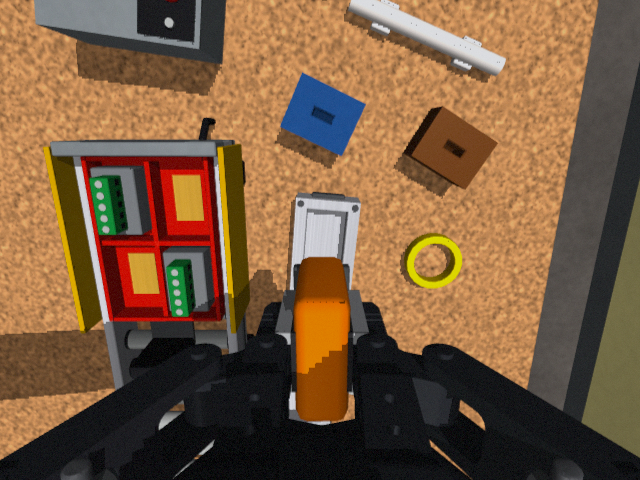

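The switch is back at off (slot yaw −7.7°). The blue rest hasn't moved and its empty slot is at (323,115). Putting the key back.

Run:
```python
from ins import *
print(ray((323,115),.045,'wrist'))
th=D(155);x,y=.6425,.1887
go(x,y,.20,th); arm.servo_line([x,y,.095],v=.1)
r=insert(x,y,th,.092,.0555); print(r)
if r[2]:
    arm.move_gripper(.5); p=arm.sense()['tool_pos']; arm.servo_line([p[0],p[1],.20],v=.1)
    go(.643,.11,.32,D(90)); a=look(['key','rest_mouth'],'back');m=arm.camera_model('wrist')
    print(seg(a,m,*O,.096,(.643,.19),60),seg(a,m,*B,.045,(.643,.19),70))
    im=look(['key','carrier'],'sideb','side')
    t=arm.capture('top');print(seg(t,arm.camera_model('top'),*RED,.094,(.46,.06),130))
    save('chk',np.hstack([cv2.resize(a[60:260,220:420],(400,400)),cv2.resize(im[220:340,200:320],(400,400))]))
print(arm.sense()['clock'])
```

```text
[0.64339756 0.18934077 0.045     ]
(0, 0) True [0.6423 0.1887 0.0567] [-0.6 -1.7  4. ]
(np.float64(0.6425), np.float64(0.1887), True)
key 0.73 [0.6355 0.1893 0.0152] [317. 124.]
rest_mouth 0.86 [0.7857 0.1511 0.0472] [455. 161.]
(array([640.8, 188.5,  44.2,  17.2, -25.2]), 348) (array([641.8, 188.9,  74.3,  59.3, -24.7]), 2977)
key 0.56 [0.6402 0.1937 0.017 ] [261. 304.]
carrier 0.79 [0.4636 0.0585 0.0575] [344. 257.]
(array([463.9,  31.4, 127.1, 122.9,  88.4]), 1148)
73.0
```

View pics/chk.png

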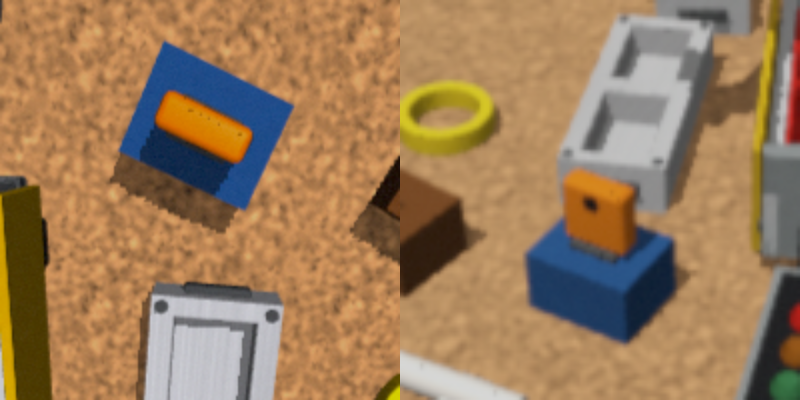

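The key is fully seated in the blue rest with its collar on the top (left half (203,127), right half (600,215)). Rolling the carrier back out.

Run:
```python
from pick import *
x,y=.463,-.070
arm.move_gripper(.5); go(x,y,.20,0)
print(arm.servo_line([x,y,.102],v=.08,guard=10)); arm.move_gripper(0,40); print(arm.sense()['gripper_width'])
print(arm.servo_line([x,-.335,.102],v=.1,guard=40)); arm.hold(.5)
arm.move_gripper(.5); arm.servo_line([x,-.335,.22],v=.1)
go(.48,-.32,.36,D(90)); a=look(['carrier']);print(seg(a,arm.camera_model('wrist'),*RED,.094,(.46,-.2),150))
arm.hold(.5); im=look(['key','carrier'],'fin_s','side'); print(arm.sense()['clock'],arm.sense()['force'])
save('fin',np.hstack([cv2.resize(a,(400,300)),cv2.resize(im,(400,300))]))
```

```text
False
0.180191901876794
False
carrier 0.61 [ 0.4654 -0.2089  0.0596] [309.  93.]
(array([ 464.7, -213.5,  169.6,  124.8,   90. ]), 11272)
key 0.71 [0.6412 0.1887 0.0131] [261. 304.]
carrier 0.85 [ 0.4627 -0.2075  0.0608] [346. 200.]
83.175 [-0.18946471 -0.25431077  0.07346215]
```

View pics/fin.png

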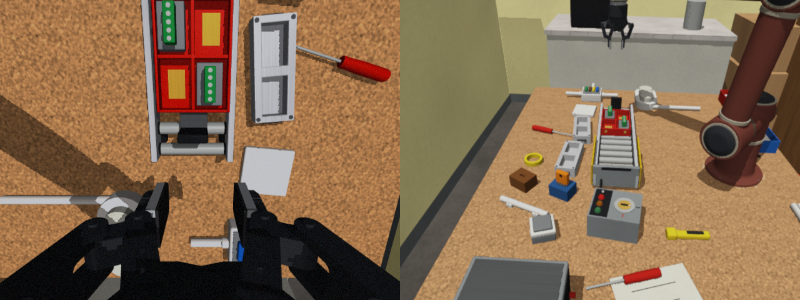

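The carrier is out at y ≈ −0.207, about 265 mm back from home, on the rollers with both blocks flat. The key is upright in the blue rest and the arm is clear.

```bash
python3 -c "
from h import *
print(arm.job_done())"
```

```text
the job is handed in; nothing more can be done
None
```

I handed the job in at about 83 s with every step done and checked in the cameras: two blocks loaded (the other two cavities were empty), the test turn held over 3 s, the key back in the blue rest, and the carrier rolled out clear of the bay; no verdict came back.

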